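# Load two pin gauges into their carrier and snap the keeper on

## Robot

A 6-joint arm with a two-finger parallel gripper is mounted at the origin on a cart in front of the work surface, level with it; the furniture and walls round the work are solid. World frame = base frame: x ahead of the robot, y to its left, z up, the work surface at z = 0. Lengths are in mm, angles in rad, forces in N, time in s.
With the tool pointing down it reaches from about 350 to 875 mm from the base axis. Payload 4.2 kg.
Tool frame: the origin (TCP) lies at the very end of the fingers, on their centre line; the grasp point (between the pads) lies 19 mm behind it; z points along the fingers, y is the line along which they close (so a half turn about z gives the same grasp; the last joint's range is limited). The gripper opens to 85 mm and grips with 20 to 120 N. Pads are 22 mm wide; open, the fingers measure 114 mm over their backs; the gripper's body (76 mm by 85 mm) begins 54 mm behind the grasp point. The pads swing forward as they close: fully open they stand 13 mm farther back than shut.
Start: joints at [-1.002, 0.385, 0.008, 0, -1.194, -0.259], TCP at [190.558, -595.22, 231.312] pointing down, gripper open.
Joint ranges: [-3.14, 3.14], [-1.21, 2.06], [-1.07, 1.41], [-3.16, 2.05], [-2.99, -0.16], [-3.1, 3.1]. Speed limits (rad/s): [2.79, 2.79, 3.14, 3.14, 3.14, 3.14].

## Interface

Orientations are given as a unit quaternion [x, y, z, w].
In Python, from bench import arm gives the robot as it stands. The module is installed in compiled form; this text tells all that it offers.
- The arm moves only by the tool drive_tool, never from a script. Its argument "targets" is a list of rows, each a list of 5 numbers: the closure, from -1 (fully open) to 1 (shut), then the shift along the tool's x, y, z in mm, then the turn about the tool's z in degrees. In form: [[grip, tx, ty, tz, roll], ...]. A call has 1 to 12 rows; each row is the pose to reach, as a shift and turn from the pose commanded when the call began, along the tool's axes at that moment; what a row does not reach only later rows make up. A row lasts 1/10 s, in which the tool goes at most 50 mm and 8.59 degrees, less where a joint would pass 70% of its speed; a pose out of reach is approached as far as the arm can. A call with a gripper value outside its range is refused whole. The fingers move at their own pace and stop on an object; the grip force is fixed at half the most. Time passes only in rows, so rows that repeat a pose let the fingers close. It gives the time, the measured TCP pose, the force, the opening and the grip force at its end, in the units of the state.
- arm.read_state(): the state, without advancing time (a new reading comes with each control period).
- arm.get_image(name): name is "scene" or "top" or "wrist"; returns the picture (400x640x3 uint8, blue, green, red); there is no depth.
- arm.camera_params(name): a dict with "fov_y" (degrees; the focal length in pixels is half the picture's height over the tangent of half this angle, whatever the lens; pixels are square), "cx", "cy" (the principal point, pixels), "rvec" (rotation vector, rad) and "tvec" (3), from world to camera coordinates, as OpenCV has them; the wrist camera has in their place "tool_from_camera" (4x4, takes a point from camera to tool coordinates, whose origin is the TCP and whose axes are the flange's). Camera axes: x right, y down, z forward; pixel columns grow to the right and rows downward; lengths in mm; the calibration is good to about 2 mm. A picture is of the moment at which its call begins: read the wrist's pose just before it. camera_params takes no time and is no camera call.
- arm.job_done(): hands the job in; it is judged then, once.
The state is a dict: "clock": time; "joints": joint angles; "joint_vel": joint speeds; "joint_efforts": joint torques, N m; "position": TCP position; "ee_rot": TCP orientation; "contact_force": force on the tool from outside, world axes, zero at the start; "wrist_torque": the same for the moment, N m; "gripper_width": finger opening in mm; "grasp_force": force on a finger pad.
Only numpy, scipy, OpenCV 4.12 (cv2) and the standard library are available. Lean on these libraries where they do the work, as an engineer would, in place of code of your own. Each camera call takes 0.05 s, during which the arm holds its last target. There are 200 camera calls.

## Task

Lay the two loose pin gauges in the carrier, the longer pin in the longer row and the shorter pin in the shorter row, each lying flat at the bottom of its row. Then set the keeper plate over them between the two latch towers and press it straight down until both spring latches snap over its end tabs and it sits fully home, and keep pressing: finish with the gripper still on the keeper, pushing it down firmly onto its seats. Leave the loupe, the RF load and the micrometer where they are.

Things in the scene. Friction and masses are not known exactly. Their poses are not given: they have to be found in the camera images.
- carrier: Pin carrier fixed to the bench: aluminium base 96 (x) x 148 (y) x 8 mm. Origin: centre of its underside, z up. Pin rows run along its y: long row at x +26 mm, short at x -26 mm. At each y end a dark latch tower, 54 mm high, |y| 45 to 72 mm: two guide posts (|x| 17 to 27 mm, sloped lead-ins on the top 8 mm), seat and spring latch between. At |y| < 20 mm fingers can go down to the base (z 8 mm).
- row_long (a point): Middle of the floor of the longer row (for the 70 mm pin), 16 mm above the bench; axes as the carrier's. A trough 75 mm long (y) between end stops, 13 mm wide (x) at its floor, walls to 24 mm above the bench, opening out to 20 mm at the top. It exists only from 20 to 37.5 mm either side of this point: the middle is open for fingers.
- row_short (a point): Middle of the floor of the shorter row (for the 60 mm pin), 16 mm above the bench; axes as the carrier's. A trough 65 mm long between end stops (the 70 mm pin does not fit), 11 mm wide at its floor, walls to 24 mm above the bench, opening out to 18 mm. It exists only from 20 to 32.5 mm either side of this point.
- seat_mid (a point): Point midway between the two seats, level with their tops, 29 mm above the bench, over the carrier's centre; axes as the carrier's. The keeper is home when its origin is here and its y axis lies along the carrier's y (either way round). Between the guide posts it has about 2 mm of play each way in x and y.
- seats: The two aluminium seat blocks (28 x 10 mm, tops 29 mm above the bench) at |y| 45 to 55 mm inside the latch towers, part of the carrier; same origin and axes as the carrier. The keeper's end tabs rest on them when home.
- keeper: Loose keeper plate of aluminium, 120 g: plate 84 mm (x) x 86 mm (y) x 5 mm thick with an end tab 30 mm wide (x) and 13 mm long, bevelled underneath, on each y end, 112 mm overall in y. Origin: centre of its underside, z up. On top, in the middle, a dark upright grip rib 50 mm long (x) and 14 mm wide (y), from 5 mm to 31 mm above the origin. Starts lying flat on the bench, rib up.
- pin_long: Pin gauge, a plain pale steel pin 10 mm thick and 70 mm long, 40 g, lying on the bench (does not roll). Origin: middle of its underside; its length is along its y axis; z up.
- pin_short: Pin gauge, a plain pale steel pin 8 mm thick and 60 mm long, 40 g, lying on the bench (does not roll). Origin: middle of its underside; its length is along its y axis; z up.
- latch_left (a joint): Spring latch at the carrier's +y end: 0 = sprung in, grows (m) outward, to 0.0065. Its bevelled nose, 35.5 to 49 mm above the bench, overhangs the tab by 4 mm. The tabs meet the noses with the keeper about 12 mm above its seats; both latches together resist up to about 6 to 12 N and snap back over the tabs about 2 mm above the seats, where the force drops to almost nothing.
- latch_right (a joint): The same spring latch in the tower at the carrier's -y end: 0 = sprung in, grows in metres as it is pushed outward.
- loupe: Black loupe, 38 mm across and 43 mm high, standing on the bench; a bystander. Origin: centre of its underside.
- load: White RF load (round connector), 34 mm across and 32 mm high, standing on the bench; a bystander. Origin: centre of its underside.
- micrometer: Micrometer, 52 x 124 x 17 mm, lying on the bench; a bystander. Origin: centre of its underside.
Not all that is in view belongs to the job. Leave any pink look-alike of the keeper alone.

How it is judged:
By the outcome, as a careful person would: the job done as asked, in the order asked, and still so for the second after the job is handed in, while the arm keeps its last pose, push and grip.
It also fails if it takes over 72 s, if anything falls off the work surface, if the arm or the gripper's body presses on something with over 40 N, if the wrist force passes 120 N, or if a joint passes its speed limit or range.

## Working session

There is one attempt and no reset: what is moved stays moved. The work goes in short steps, Python scripts to look and compute and a tool call to move; the robot and the scene stay as the last step left them, time stands still between calls to the robot, and variables do not carry over. Pictures are saved under pics/ and viewed, at most 10 in all, crops included, and the job is handed in when it is done.

Besides the shell and the picture viewer there is one more tool, called after "Emit:" as name(argument=value, ...), one argument or row to a line, values as JSON. drive_tool: Moves the arm, as the interface text tells. Its arguments: {"type":"object","properties":{"targets":{"type":"array","items":{"type":"array","items":{"type":"number"}}}},"required":["targets"]}

```bash
mkdir -p pics; cat > h.py <<'E'
import numpy as np, cv2
from bench import arm
from scipy.spatial.transform import Rotation as R
def ray(name,u,v,st=None):
    p=arm.camera_params(name); f=200/np.tan(np.radians(p["fov_y"])/2)
    d=np.array([(u-p["cx"])/f,(v-p["cy"])/f,1.])
    if name=="wrist":
        st=st or arm.read_state(); T=np.array(p["tool_from_camera"]); Q=R.from_quat(st["ee_rot"]).as_matrix()
        return Q@T[:3,3]+np.array(st["position"]),Q@T[:3,:3]@d
    Rm=cv2.Rodrigues(np.array(p["rvec"],float))[0]
    return -Rm.T@np.array(p["tvec"]).ravel(),Rm.T@d
def at(name,u,v,z,st=None):
    o,d=ray(name,u,v,st); return o+d*(z-o[2])/d[2]
def totool(pw,st=None):
    st=st or arm.read_state(); return R.from_quat(st["ee_rot"]).as_matrix().T@(np.array(pw)-np.array(st["position"]))
E
python3 - <<'E'
from h import *
for n in("scene","top","wrist"):
    cv2.imwrite(f"pics/{n}0.png",arm.get_image(n)); print(n,arm.camera_params(n))
print(arm.read_state())
E
```

```text
scene {'fov_y': 56.12993251649819, 'cx': 322.6615506334276, 'cy': 199.68674586973228, 'rvec': array([ 0.63889355, -2.36994745,  1.52534511]), 'tvec': array([452.45721743, 159.54438321, 720.95829404])}
top {'fov_y': 46.40880112566284, 'cx': 320.11041258586783, 'cy': 198.02325993538423, 'rvec': array([ 2.16987969, -2.15115897,  0.13682741]), 'tvec': array([  14.58173002,  524.52181165, 1118.97767924])}
wrist {'fov_y': 61.3349943765563, 'cx': 319.26057715985377, 'cy': 201.28475703593307, 'tool_from_camera': array([[ 4.49020326e-05, -9.45567543e-01, -3.25425905e-01,
         8.35127914e+01],
       [ 9.99999956e-01, -5.24378580e-05,  2.90344332e-04,
         6.10167769e-01],
       [-2.91604814e-04, -3.25425904e-01,  9.45567499e-01,
        -1.41651227e+02],
       [ 0.00000000e+00,  0.00000000e+00,  0.00000000e+00,
         1.00000000e+00]])}
{'clock': 0.15, 'joints': array([-1.00238556e+00,  3.85371486e-01,  6.95999079e-03, -3.21914382e-04,
       -1.19404254e+00, -2.58568939e-01]), 'joint_vel': array([ 0.00083748, -0.00182704,  0.0026794 ,  0.00117093,  0.00026569,
        0.00081576]), 'joint_efforts': array([-2.34893641e-04, -3.92680335e+01,  1.88581520e+01,  4.18860912e+00,
       -3.42823507e-03, -7.92180828e-07]), 'position': array([ 190.42083479, -594.82333547,  230.49038392]), 'ee_rot': array([-1.54243274e-01,  9.88032541e-01,  8.19117599e-04, -1.96028975e-04]), 'contact_force': array([ 0.12033929,  0.03235394, -1.30919983]), 'wrist_torque': array([-0.00747792,  0.02264691, -0.01739655]), 'grasp_force': 0.0, 'gripper_width': 85.52727430462372}
```

View pics/top0.png

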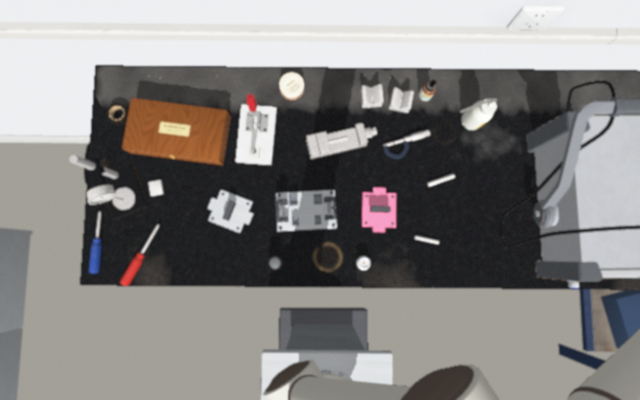

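View pics/scene0.png

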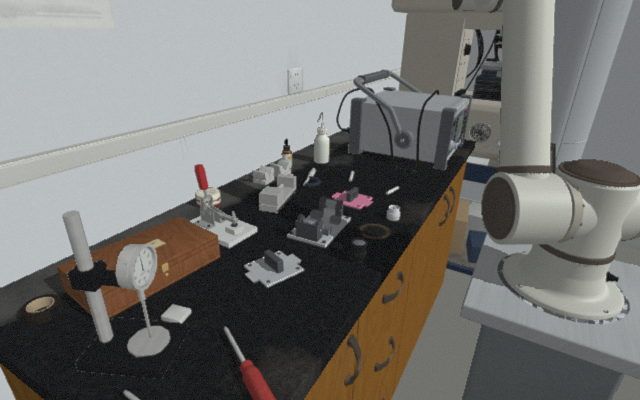

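The top view shows the carrier at (305,211), with its length along the image columns. The keeper could be the grey plate at (231,211) or the pink look-alike at (379,209), so I choose the grey one. The pins could be the pale sticks at (441,180) and (427,240); the item at (407,138) looks like a pen or the micrometer. The loupe is at (275,263) and the load at (363,264). Next I'll check this in one close crop.

```bash
python3 - <<'E'
from h import *
im=arm.get_image("top")
c=cv2.resize(im[165:275,205:465],None,fx=3,fy=3,interpolation=cv2.INTER_CUBIC)
cv2.imwrite("pics/topc.png",c)
for k,(u,v,z) in dict(car=(305,211,8),keep=(231,211,5),p1=(441,180,8),p2=(427,240,8),load=(363,264,20),loupe=(275,263,43)).items(): print(k,at("top",u,v,z).round(0))
o,d=ray("top",320,200);print(o)
E
```

```text
car [494.  57.   8.]
keep [493. 243.   5.]
p1 [ 576. -287.    8.]
p2 [ 424. -248.    8.]
load [364. -87.  20.]
loupe [365. 126.  43.]
[ 384.27569979   23.68023145 1174.40122512]
```

View pics/topc.png

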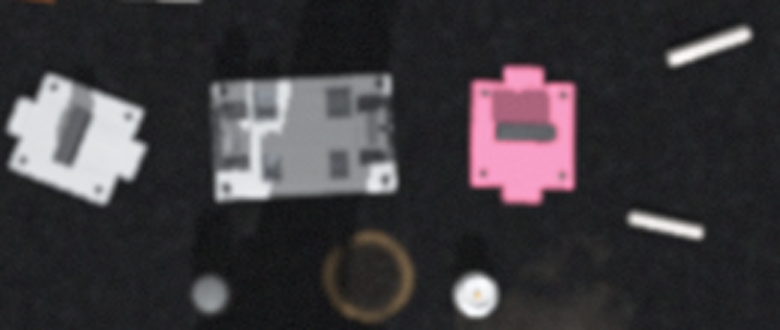

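The crop shows the grey keeper at crop (75,140), rotated about 17°. The long pin runs from (667,60) to (750,33), the short pin from (630,218) to (703,233), and the carrier is near (305,138). I'll look closer with the wrist camera.

```bash
cat >> h.py <<'E'
def plan(p,ydir=None,st=None):
    """shift in tool axes and roll (deg) so tool y lies along +-ydir"""
    st=st or arm.read_state(); Q=R.from_quat(st["ee_rot"]).as_matrix()
    s=totool(p,st); r=0
    if ydir is not None:
        d=Q.T@np.array([ydir[0],ydir[1],0]); r=np.degrees(np.arctan2(-d[0],d[1])); r=(r+90)%180-90
    print("shift",s.round(1),"roll",round(r,1),"j6",np.degrees(st["joints"][5]).round(0),"pos",np.array(st["position"]).round(1),"t",st["clock"])
E
python3 - <<'E'
from h import *
plan([470,-268,200])
E
```

```text
shift [-365.9  226.1   30.9] roll 0 j6 -15.0 pos [ 190.4 -594.9  230.6] t 0.2
```

Emit:
drive_tool(
  targets=[
    [-1, -40, 25, 3, 0],
    [-1, -80, 50, 7, 0],
    [-1, -120, 75, 10, 0],
    [-1, -160, 100, 14, 0],
    [-1, -200, 124, 17, 0],
    [-1, -240, 149, 20, 0],
    [-1, -280, 174, 24, 0],
    [-1, -320, 199, 27, 0],
    [-1, -366, 226, 30, 0],
    [-1, -366, 226, 30, 0],
    [-1, -366, 226, 30, 0],
    [-1, -366, 226, 30, 0],
  ],
)

```text
clock: 1.4
position: [469.7, -268.7, 201.2]
ee_rot: [-0.154, 0.988, 0.0, -0.0]
contact_force: [-0.0, -0.4, 0.5]
gripper_width: 84.7
grasp_force: 0.0
```

```bash
python3 - <<'E'
from h import *
st=arm.read_state();print(st["position"],st["joint_vel"].round(3),st["ee_rot"].round(4))
cv2.imwrite("pics/w1.png",arm.get_image("wrist"))
E
```

```text
[ 469.67656921 -268.73204864  201.17734182] [-0.021 -0.003 -0.002  0.002 -0.    -0.001] [-1.540e-01  9.881e-01  1.000e-04 -3.000e-04]
```

View pics/w1.png

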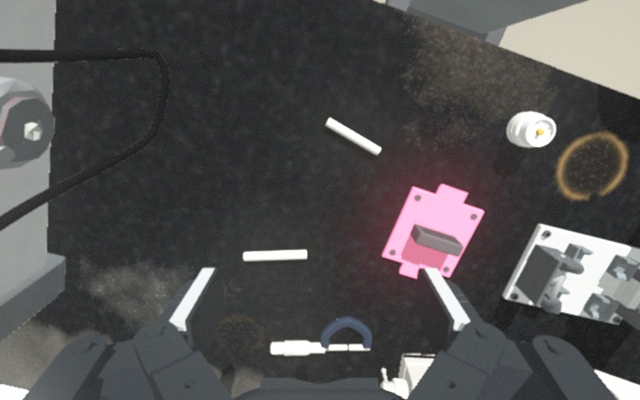

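The wrist view shows the short pin from (327,120) to (380,151) and the long pin from (244,256) to (307,254). Both are clear of the fingers, and the micrometer at (320,347) is separate.

```bash
cat >> h.py <<'E'
def blob(im,x0,y0,x1,y1,z,cam="wrist",st=None,thr=150):
    g=im[y0:y1,x0:x1].min(2); m=(g>thr).astype(np.uint8)
    c=max(cv2.findContours(m,0,2)[0],key=cv2.contourArea)
    r=cv2.minAreaRect(c); b=cv2.boxPoints(r)+[x0,y0]
    P=np.array([at(cam,*p,z,st) for p in b]); e=P[1]-P[0]; f=P[2]-P[1]
    l,w=(e,f) if np.linalg.norm(e)>np.linalg.norm(f) else (f,e)
    c=P.mean(0); print("c",c.round(1),"len",np.linalg.norm(l).round(1),"w",np.linalg.norm(w).round(1),"axis deg",np.degrees(np.arctan2(l[1],l[0])).round(1),"px",b.round(0).tolist())
    return c,l/np.linalg.norm(l)
E
python3 - <<'E'
from h import *
im=cv2.imread("pics/w1.png");st=arm.read_state()
st=arm.read_state()
c,l=blob(im,310,105,395,165,5,st=st); plan([c[0],c[1],3],[-l[1],l[0]])
c,l=blob(im,230,235,320,275,6,st=st); plan([c[0],c[1],3],[-l[1],l[0]])
E
```

```text
c [ 424.7 -246.8    5. ] len 61.7 w 8.6 axis deg 78.2 px [[324.0, 124.0], [329.0, 116.0], [382.0, 147.0], [378.0, 155.0]]
shift [ 35.7  34.8 198.3] roll -60.5 j6 -60.0 pos [ 469.4 -269.1  201.3] t 1.45
c [ 575.5 -287.1    6. ] len 70.5 w 11.8 axis deg 109.9 px [[243.0, 251.0], [306.0, 249.0], [306.0, 258.0], [243.0, 261.0]]
shift [-95.7 -49.3 198.2] roll 87.7 j6 -60.0 pos [ 469.4 -269.1  201.3] t 1.45
```

Emit:
drive_tool(
  targets=[
    [-1, 20, 20, 40, -8.5],
    [-1, 35.7, 34.8, 70, -17],
    [-1, 35.7, 34.8, 100, -25.5],
    [-1, 35.7, 34.8, 110, -34],
    [-1, 35.7, 34.8, 120, -42.5],
    [-1, 35.7, 34.8, 130, -51],
    [-1, 35.7, 34.8, 140, -59.5],
    [-1, 35.7, 34.8, 150, -60.5],
    [-0.5, 35.7, 34.8, 150, -60.5],
    [-0.5, 35.7, 34.8, 150, -60.5],
  ],
)

```text
clock: 2.45
position: [425.4, -246.7, 51.4]
ee_rot: [-0.63, 0.777, -0.0, -0.0]
contact_force: [0.3, 0.5, 0.0]
gripper_width: 64.3
grasp_force: 0.0
```

```bash
python3 - <<'E'
from h import *
st=arm.read_state();im=arm.get_image("wrist")
cv2.imwrite("pics/w2.png",im); print(st["joints"].round(2),st["gripper_width"])
g=(im.min(2)>150).astype(np.uint8); n,l,s,c=cv2.connectedComponentsWithStats(g)
for k in range(1,n):
    if s[k,4]>300: print(s[k],c[k])
plan([424.7,-246.8,4],[-np.sin(np.radians(78.2)),np.cos(np.radians(78.2))])
E
```

```text
[-0.19  0.38 -0.54  0.   -0.65 -0.01] 64.30704119717143
[  507     0   133   149 17718] [576.54125748  67.41003499]
[   6  166  102  102 2608] [ 56.56173313 215.20398773]
[ 312  180   16   97 1394] [319.32998565 226.50502152]
[208 260  35  58 733] [224.71759891 288.12141883]
[396 260  35  57 709] [413.65585331 287.37658674]
[ 515  286  111  114 3386] [562.84819846 350.4772593 ]
[ 235  336   94   51 2800] [279.72535714 361.28964286]
[  0 376  30  24 337] [ 10.40059347 390.61721068]
shift [ 0.4  1.  47.7] roll -0.1 j6 -1.0 pos [ 425.7 -246.6   51.7] t 2.5
```

View pics/w2.png

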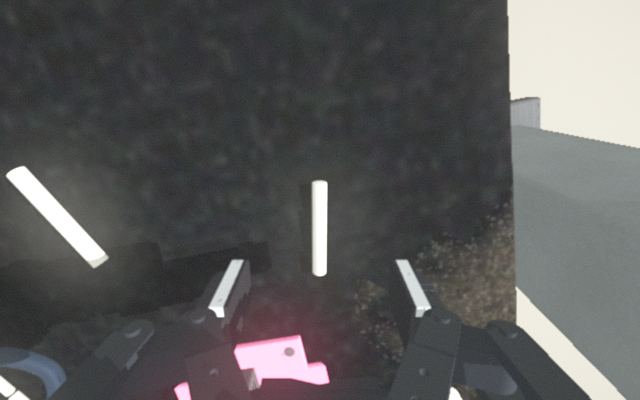

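The short pin is centred between the fingers, with its ends at (320,181) and (320,276). Descending to grip it.

Emit:
drive_tool(
  targets=[
    [-0.5, 0.4, 1, 25, 0],
    [-0.5, 0.4, 1, 40, 0],
    [-0.5, 0.4, 1, 47.5, 0],
    [0, 0.4, 1, 47.5, 0],
    [1, 0.4, 1, 47.5, 0],
    [1, 0.4, 1, 47.5, 0],
    [1, 0.4, 1, 47.5, 0],
    [1, 0.4, 1, 47.5, 0],
    [1, 0.4, 1, 47.5, 0],
  ],
)

```text
clock: 3.4
position: [425.2, -246.5, 4.8]
ee_rot: [-0.631, 0.776, -0.001, 0.0]
contact_force: [-0.7, 1.9, 5.7]
gripper_width: 5.2
grasp_force: 59.0
```

```bash
python3 - <<'E'
from h import *
st=dict(position=[425.4,-246.7,51.4],ee_rot=[-0.63,0.777,0,0])
print(at("wrist",319.5,180.5,4,st),at("wrist",319.5,276,4,st))
s=arm.read_state();print(s["gripper_width"],s["grasp_force"],s["contact_force"],s["position"])
E
```

```text
[ 418.89689027 -276.83042068    4.        ] [ 431.99834372 -214.73087298    4.        ]
5.222052788717747 59.012532234191895 [-0.71132712  1.88645976  5.69675269] [ 425.24320358 -246.47011637    4.76904704]
```

```bash
python3 - <<'E'
from h import *
plan([494,-5,200],[-1,0.02])
E
```

```text
shift [-250.4  -18.6 -195.2] roll -10.6 j6 -1.0 pos [ 425.2 -246.5    4.8] t 3.4
```

Emit:
drive_tool(
  targets=[
    [1, 0, 0, -30, 0],
    [1, -20, 0, -75, 0],
    [1, -55, -4, -110, -3],
    [1, -95, -7, -140, -6],
    [1, -140, -10, -165, -9],
    [1, -185, -14, -185, -10.6],
    [1, -225, -17, -195, -10.6],
    [1, -250, -18.6, -195, -10.6],
    [1, -250, -18.6, -195, -10.6],
    [1, -250, -18.6, -195, -10.6],
    [1, -250, -18.6, -195, -10.6],
    [1, -250, -18.6, -195, -10.6],
  ],
)

```text
clock: 4.6
position: [493.2, -6.4, 198.5]
ee_rot: [-0.699, 0.715, 0.0, -0.0]
contact_force: [0.1, 0.2, 0.0]
gripper_width: 5.8
grasp_force: 58.8
```

```bash
python3 - <<'E'
from h import *
st=arm.read_state();im=arm.get_image("wrist")
cv2.imwrite("pics/w3.png",im); print(st["position"],st["ee_rot"],st["gripper_width"],st["joints"].round(2))
# project guesses
c=cv2.resize(im[0:400,140:500],None,fx=1.5,fy=1.5,interpolation=cv2.INTER_CUBIC)
cv2.imwrite("pics/w3c.png",c)
E
```

```text
[493.18340745  -6.42466701 198.51369613] [-6.99395882e-01  7.14734358e-01  1.97406018e-04 -3.98402461e-04] 5.846736116602144 [ 0.32  0.19 -0.36 -0.   -1.03 -0.34]
```

View pics/w3c.png

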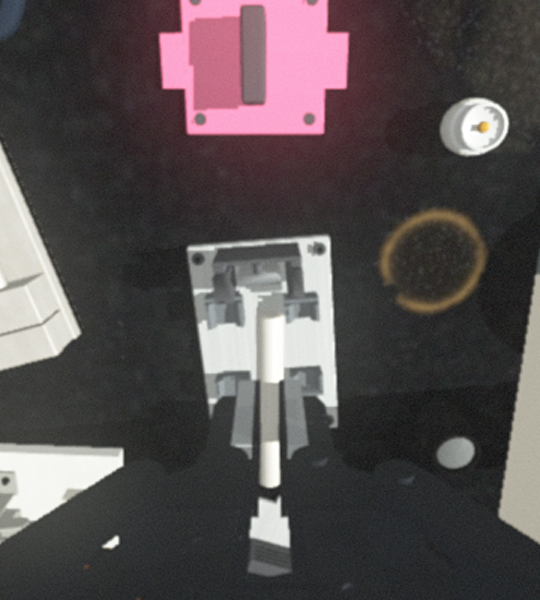

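The pin is held straight. The carrier is partly hidden behind the hand, spanning crop x 188–338, so I'll back off for a clear view.

Emit:
drive_tool(
  targets=[
    [1, 40, 0, 0, 0],
    [1, 80, 0, 0, 0],
    [1, 85, 0, 0, 0],
    [1, 85, 0, 0, 0],
    [1, 85, 0, 0, 0],
  ],
)

```text
clock: 5.15
position: [491.9, -90.4, 198.8]
ee_rot: [-0.7, 0.714, 0.0, 0.0]
contact_force: [0.2, -0.2, -0.1]
gripper_width: 5.8
grasp_force: 58.8
```

```bash
python3 - <<'E'
from h import *
st=arm.read_state();im=arm.get_image("wrist")
cv2.imwrite("pics/w4.png",im); print(st["position"],st["ee_rot"])
import json; json.dump({k:np.array(st[k]).tolist() for k in("position","ee_rot")},open("w4.json","w"))
c=cv2.resize(im[180:340,220:420],None,fx=3.75,fy=3.75,interpolation=cv2.INTER_CUBIC)
cv2.imwrite("pics/w4c.png",c)
E
```

```text
[491.87251231 -90.4106277  198.76862049] [-6.99711437e-01  7.14425574e-01  5.00921239e-05  4.08153136e-05]
```

View pics/w4c.png

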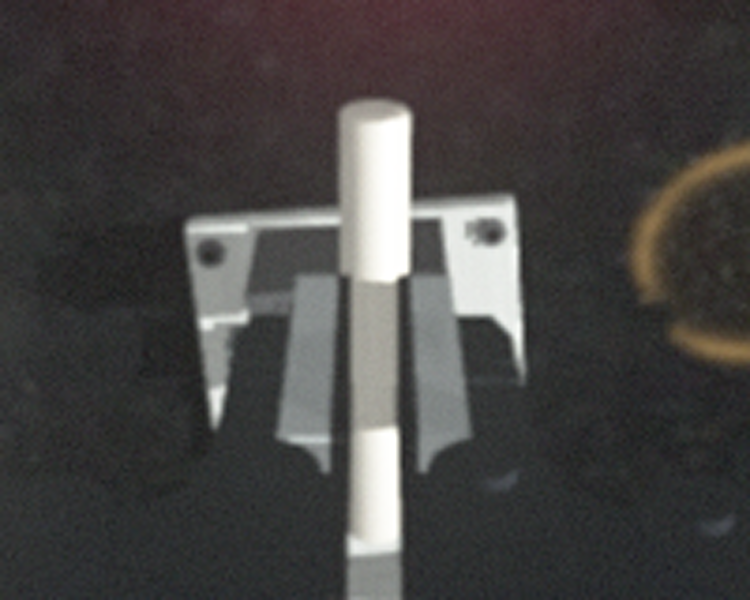

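I moved the wrong way: the hand now hides the carrier (only its corners at crop (190,220) and (515,195) show). I need to go to the other side.

Emit:
drive_tool(
  targets=[
    [1, -50, 0, 10, 0],
    [1, -100, 0, 20, 0],
    [1, -150, 0, 30, 0],
    [1, -200, 0, 40, 0],
    [1, -205, 0, 49, 0],
    [1, -205, 0, 49, 0],
    [1, -205, 0, 49, 0],
    [1, -205, 0, 49, 0],
  ],
)

```text
clock: 6.0
position: [496.2, 113.8, 150.3]
ee_rot: [-0.7, 0.715, -0.0, 0.0]
contact_force: [-0.1, -0.5, -0.6]
gripper_width: 5.8
grasp_force: 58.8
```

```bash
python3 - <<'E'
from h import *
st=arm.read_state();im=arm.get_image("wrist")
cv2.imwrite("pics/w5.png",im); print(st["position"],st["ee_rot"])
import json; json.dump({k:np.array(st[k]).tolist() for k in("position","ee_rot")},open("w5.json","w"))
c=cv2.resize(im[0:215,220:420],None,fx=2.79,fy=2.79,interpolation=cv2.INTER_CUBIC)
w=cv2.resize(im,(240,150)); c=np.hstack([c,np.zeros((c.shape[0],242,3),np.uint8)]); c[:150,-240:]=w
print(c.shape);cv2.imwrite("pics/w5c.png",c)
E
```

```text
[496.20411773 113.82617116 150.33355914] [-6.99607420e-01  7.14527372e-01 -1.48103048e-04  2.64307650e-04]
(600, 800, 3)
```

View pics/w5c.png

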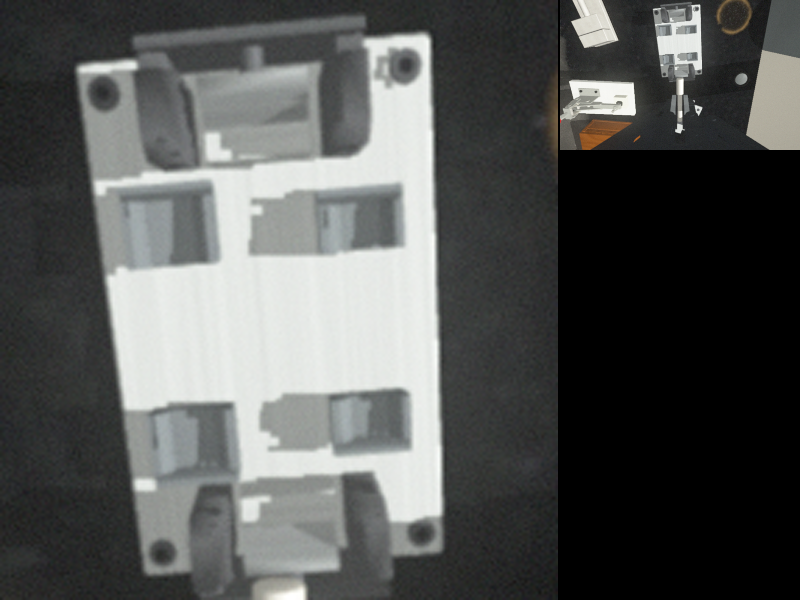

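The carrier is clear now. The left row, at world +x, has the larger blocks and is the long row (blocks at (168,225) and (195,440)); the right one, (360,217) and (370,420), is the short row. Base corners are at (78,67), (430,35), (442,550) and (147,573).

```bash
python3 - <<'E'
from h import *
import json
st=json.load(open("w5.json"))
f=lambda u,v,z:at("wrist",220+u/2.79,v/2.79,z,st)
px=[(78,67),(430,35),(442,550),(147,573)]
L=np.array([(48,-74),(-48,-74),(-48,74),(48,74)],float)
W=np.array([f(*p,8) for p in px])[:,:2]
T,_=cv2.estimateAffinePartial2D(L.astype(np.float32),W.astype(np.float32),method=cv2.LMEDS)
s=np.hypot(T[0,0],T[1,0]); a=np.degrees(np.arctan2(T[1,0],T[0,0]))
# rigid LSQ
Lc=L-L.mean(0);Wc=W-W.mean(0);a2=np.degrees(np.arctan2((Lc[:,0]*Wc[:,1]-Lc[:,1]*Wc[:,0]).sum(),(Lc*Wc).sum()))
print("centre",W.mean(0),"ang",a2,a,"sides",np.linalg.norm(W-np.roll(W,-1,0),axis=1))
# trough block outer/inner check: top corners z=24 long row upper block outer end etc
for n,p in dict(longU=(168,225),longL=(195,440),shU=(360,217),shL=(370,420)).items():
    w=f(*p,22)[:2]-W.mean(0);c,s_=np.cos(np.radians(a2)),np.sin(np.radians(a2));print(n,[round(c*w[0]+s_*w[1],1),round(-s_*w[0]+c*w[1],1)])
# held pin ends (image w3 crop: /1.5+140)
s3=dict(position=[493.18,-6.42,198.5],ee_rot=[-.6994,.7147,0,0])
zz=198.5+0
for v in(306,487):
    w=at("wrist",140+271/1.5,v/1.5,zz+3.2,s3);print("pin end tool",totool(w,s3).round(1))
E
```

```text
centre [495.7498418   55.82686041] ang 3.4516286820044533 3.451621947352665 sides [ 95.03750739 145.57144614  94.42334327 145.76194333]
longU [np.float64(26.5), np.float64(-30.6)]
longL [np.float64(25.7), np.float64(28.4)]
shU [np.float64(-25.3), np.float64(-28.5)]
shL [np.float64(-25.3), np.float64(26.7)]
pin end tool [34.2  0.5 -3.2]
pin end tool [-29.3   0.6  -3.2]
```

```bash
cat >> h.py <<'E'
C=np.array([495.9,55.3]); A=np.radians(3.45)
def car(x,y,z): return [C[0]+x*np.cos(A)-y*np.sin(A),C[1]+x*np.sin(A)+y*np.cos(A),z]
YX=[-np.cos(A),-np.sin(A)]
E
python3 - <<'E'
from h import *
plan(car(-26,0.6,21),YX)
E
```

```text
shift [ 59.9  25.2 129.4] roll -4.7 j6 -32.0 pos [496.3 113.7 150.4] t 6.05
```

Emit:
drive_tool(
  targets=[
    [1, 30, 13, 30, -2],
    [1, 59.9, 25.2, 60, -4.7],
    [1, 59.9, 25.2, 90, -4.7],
    [1, 59.9, 25.2, 100, -4.7],
    [1, 59.9, 25.2, 100, -4.7],
    [1, 59.9, 25.2, 100, -4.7],
    [1, 59.9, 25.2, 100, -4.7],
  ],
)

```text
clock: 6.75
position: [471.1, 56.0, 51.2]
ee_rot: [0.729, -0.685, 0.001, -0.002]
contact_force: [0.6, 1.0, -0.1]
gripper_width: 5.8
grasp_force: 58.9
```

```bash
python3 - <<'E'
from h import *
plan(car(-26,0.6,21),YX)
im=arm.get_image("wrist"); cv2.imwrite("pics/w6.png",im)
E
```

```text
shift [ 1.6  1.4 30.2] roll 0.1 j6 -23.0 pos [471.1  56.   51.2] t 6.75
```

View pics/w6.png

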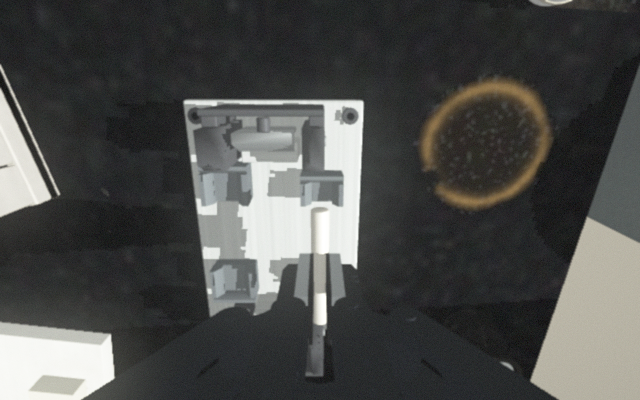

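The held pin (320,210–325) lines up with the short-row block centred at about (323,187). I'll lower it with a 1.5 mm correction.

Emit:
drive_tool(
  targets=[
    [1, 1.6, 1.4, 0, 0],
    [1, 1.6, 1.4, 8, 0],
    [1, 1.6, 1.4, 16, 0],
    [1, 1.6, 1.4, 22, 0],
    [1, 1.6, 1.4, 26, 0],
    [1, 1.6, 1.4, 28, 0],
    [1, 1.6, 1.4, 28, 0],
  ],
)

```text
clock: 7.5
position: [469.0, 53.8, 21.5]
ee_rot: [0.729, -0.685, 0.0, -0.0]
contact_force: [2.2, -0.6, -1.8]
gripper_width: 5.3
grasp_force: 58.7
```

```bash
python3 - <<'E'
from h import *
plan(car(-26,0.6,21),YX); print(arm.read_state()["contact_force"])
E
```

```text
shift [-0.5 -0.9  0.5] roll 0.1 j6 -23.0 pos [469.   53.8  21.5] t 7.5
[ 2.24721221 -0.6002849  -1.77521137]
```

Emit:
drive_tool(
  targets=[
    [1, -0.5, -0.9, 0.5, 0],
    [1, -0.5, -0.9, 1.2, 0],
    [1, -0.5, -0.9, 1.8, 0],
    [1, -0.5, -0.9, 1.8, 0],
  ],
)

```text
clock: 7.9
position: [469.1, 54.1, 20.7]
ee_rot: [0.729, -0.685, 0.0, 0.0]
contact_force: [-0.8, -0.6, 6.3]
gripper_width: 5.5
grasp_force: 59.7
```

Contact is at z 20.7, as expected for the pin on the trough floor. Releasing with a small opening.

Emit:
drive_tool(
  targets=[
    [0.5, 0, 0, 0, 0],
    [0.3, 0, 0, 0, 0],
    [0.3, 0, 0, 0, 0],
    [0.3, 0, 0, -15, 0],
    [0.3, 0, 0, -40, 0],
    [0.3, 0, 0, -80, 0],
    [0.3, 0, 0, -120, 0],
    [0.3, 0, 0, -120, 0],
  ],
)

```text
clock: 8.7
position: [472.7, 55.3, 145.2]
ee_rot: [0.729, -0.684, 0.003, -0.005]
contact_force: [1.4, 0.0, 0.0]
gripper_width: 29.9
grasp_force: 0.0
```

```bash
python3 - <<'E'
from h import *
l=np.radians(109.9)
plan([530,-250,140],[-np.sin(l),np.cos(l)])
E
```

```text
shift [308.3 -37.9   4.7] roll -16.3 j6 -23.0 pos [472.7  55.3 145.2] t 8.7
```

```bash
python3 - <<'E'
from h import *
l=np.radians(109.9)
plan([575.5,-287.1,54],[-np.sin(l),np.cos(l)])
E
```

```text
shift [348.5 -80.   91. ] roll -16.3 j6 -23.0 pos [472.7  55.3 145.2] t 8.7
```

Emit:
drive_tool(
  targets=[
    [0, 45, -10, 0, 0],
    [-0.5, 90, -20, 0, -4],
    [-0.5, 135, -30, 0, -8],
    [-0.5, 180, -40, 10, -12],
    [-0.5, 225, -50, 20, -16.3],
    [-0.5, 270, -60, 40, -16.3],
    [-0.5, 315, -70, 65, -16.3],
    [-0.5, 348.5, -80, 91, -16.3],
    [-0.5, 348.5, -80, 91, -16.3],
    [-0.5, 348.5, -80, 91, -16.3],
    [-0.5, 348.5, -80, 91, -16.3],
    [-0.5, 348.5, -80, 91, -16.3],
  ],
)

```text
clock: 9.9
position: [571.2, -287.7, 50.5]
ee_rot: [0.819, -0.574, 0.001, -0.0]
contact_force: [0.1, -0.3, 0.2]
gripper_width: 64.1
grasp_force: 0.0
```

```bash
python3 - <<'E'
from h import *
st=arm.read_state();im=arm.get_image("wrist")
cv2.imwrite("pics/w7.png",im)
c,l=blob(im,270,130,370,300,5,st=st)
plan([c[0],c[1],5],[-l[1],l[0]],st); plan([575.5,-287.1,5],None,st)
E
```

```text
c [ 576.4 -285.1    5. ] len 74.4 w 10.8 axis deg 110.0 px [[301.0, 172.0], [320.0, 172.0], [320.0, 285.0], [301.0, 285.0]]
shift [-0.7 -5.7 45.5] roll -0.0 j6 32.0 pos [ 571.2 -287.7   50.5] t 9.9
shift [ 0.8 -4.2 45.5] roll 0 j6 32.0 pos [ 571.2 -287.7   50.5] t 9.9
```

Emit:
drive_tool(
  targets=[
    [-0.5, 0, -5.4, 15, 0],
    [-0.5, 0, -5.4, 32, 0],
    [-0.5, 0, -5.4, 42, 0],
    [-0.5, 0, -5.4, 47, 0],
    [0, 0, -5.4, 47, 0],
    [1, 0, -5.4, 47, 0],
    [1, 0, -5.4, 47, 0],
    [1, 0, -5.4, 47, 0],
    [1, 0, -5.4, 47, 0],
    [1, 0, -5.4, 47, 0],
  ],
)

```text
clock: 10.95
position: [576.3, -287.1, 2.9]
ee_rot: [0.818, -0.575, 0.001, -0.0]
contact_force: [-0.9, 0.9, 4.2]
gripper_width: 7.8
grasp_force: 60.3
```

```bash
python3 - <<'E'
from h import *
plan(car(26,0,90),YX)
E
```

```text
shift [-341.9  -65.8  -87.3] roll 16.4 j6 32.0 pos [ 576.3 -287.1    2.9] t 10.95
```

Emit:
drive_tool(
  targets=[
    [1, 0, 0, -30, 0],
    [1, -10, 0, -70, 0],
    [1, -50, -10, -95, 4],
    [1, -95, -20, -105, 8],
    [1, -140, -30, -105, 12],
    [1, -185, -40, -105, 16.4],
    [1, -230, -50, -105, 16.4],
    [1, -275, -60, -105, 16.4],
    [1, -315, -65, -95, 16.4],
    [1, -342, -65.8, -87, 16.4],
    [1, -342, -65.8, -87, 16.4],
    [1, -342, -65.8, -87, 16.4],
  ],
)

```text
clock: 12.15
position: [521.3, 57.4, 88.9]
ee_rot: [0.729, -0.685, -0.0, 0.0]
contact_force: [-0.5, -0.3, 0.4]
gripper_width: 7.6
grasp_force: 59.8
```

Emit:
drive_tool(
  targets=[
    [1, 0, 0, 15, 0],
    [1, 0, 0, 28, 0],
    [1, 0, 0, 28, 0],
    [1, 0, 0, 28, 0],
  ],
)

```text
clock: 12.55
position: [522.0, 56.2, 61.3]
ee_rot: [0.728, -0.686, 0.0, -0.0]
contact_force: [0.7, -0.4, 0.3]
gripper_width: 8.0
grasp_force: 59.8
```

```bash
python3 - <<'E'
from h import *
plan(car(26,-0.6,19),YX); s=arm.read_state(); print(s["gripper_width"],s["contact_force"])
E
```

```text
shift [-0.1  0.1 42.3] roll -0.1 j6 -21.0 pos [522.   56.2  61.3] t 12.55
7.996477473908897 [ 0.74968857 -0.4158588   0.33268405]
```

Emit:
drive_tool(
  targets=[
    [1, -0.1, 0, 10, 0],
    [1, -0.1, 0, 20, 0],
    [1, -0.1, 0, 30, 0],
    [1, -0.1, 0, 37, 0],
    [1, -0.1, 0, 40, 0],
    [1, -0.1, 0, 42, 0],
    [1, -0.1, 0, 42.5, 0],
    [1, -0.1, 0, 42.5, 0],
  ],
)

```text
clock: 13.35
position: [521.3, 57.1, 18.9]
ee_rot: [0.728, -0.685, -0.0, 0.0]
contact_force: [-2.0, -0.2, 3.3]
gripper_width: 7.8
grasp_force: 60.2
```

Emit:
drive_tool(
  targets=[
    [0.5, 0, 0, 0, 0],
    [0.3, 0, 0, 0, 0],
    [0.3, 0, 0, 0, 0],
    [0.3, 0, 0, -15, 0],
    [0.3, 0, 0, -50, 0],
    [0.3, 0, 0, -95, 0],
    [0, -20, 10, -131, 0],
    [-0.3, -57, 29, -131, 0],
    [-0.3, -57, 29, -131, 0],
    [-0.3, -57, 29, -131, 0],
    [-0.3, -57, 29, -131, 0],
  ],
)

```text
clock: 14.45
position: [489.1, 112.0, 149.1]
ee_rot: [0.728, -0.686, -0.0, 0.0]
contact_force: [0.3, 0.3, -0.7]
gripper_width: 55.3
grasp_force: 0.0
```

```bash
python3 - <<'E'
from h import *
import json
st=arm.read_state();im=arm.get_image("wrist"); cv2.imwrite("pics/w8.png",im)
json.dump({k:np.array(st[k]).tolist() for k in("position","ee_rot")},open("w8.json","w"))
print(st["position"]); plan([493,300,150],YX)
E
```

```text
[489.14566984 112.0084522  149.13456214]
shift [-187.7  -15.    -1.1] roll -0.0 j6 -28.0 pos [489.2 111.8 149. ] t 14.5
```

```bash
python3 - <<'E'
from h import *
a=np.radians(250);plan([439,263,160],[np.cos(a),np.sin(a)])
E
```

```text
shift [-153.9   41.2  -11.1] roll -66.6 j6 -28.0 pos [489.2 111.8 149. ] t 14.5
```

Emit:
drive_tool(
  targets=[
    [-0.3, -35, 10, -11, -8],
    [-0.3, -75, 20, -11, -16],
    [-0.3, -115, 30, -11, -24.5],
    [-0.3, -154, 41, -11, -33],
    [-0.3, -154, 41, -11, -41.5],
    [-0.3, -154, 41, -11, -50],
    [-0.3, -154, 41, -11, -58.5],
    [-0.3, -154, 41, -11, -66.6],
    [-0.3, -154, 41, -11, -66.6],
    [-0.3, -154, 41, -11, -66.6],
    [-0.3, -154, 41, -11, -66.6],
  ],
)

```text
clock: 15.6
position: [439.2, 263.2, 160.2]
ee_rot: [0.985, -0.175, -0.0, 0.0]
contact_force: [0.0, -0.0, 0.3]
gripper_width: 55.4
grasp_force: 0.0
```

```bash
python3 - <<'E'
from h import *
import json
st=arm.read_state();im=arm.get_image("wrist"); cv2.imwrite("pics/w9.png",im)
json.dump({k:np.array(st[k]).tolist() for k in("position","ee_rot")},open("w9.json","w"))
print(st["position"],st["joints"].round(2))
a=cv2.imread("pics/w8.png")[0:215,225:405]
a=cv2.resize(a,None,fx=2,fy=2,interpolation=cv2.INTER_CUBIC)  #360x430
b=cv2.resize(im[0:300,170:470],None,fx=1.45,fy=1.45,interpolation=cv2.INTER_CUBIC) #435x435
c=np.zeros((436,800,3),np.uint8); c[:430,:360]=a; c[:435,362:797]=b
cv2.imwrite("pics/mont.png",c)
E
```

```text
[439.18294093 263.2210535  160.23134231] [ 0.86  0.26 -0.37  0.   -0.94  0.36]
```

View pics/mont.png

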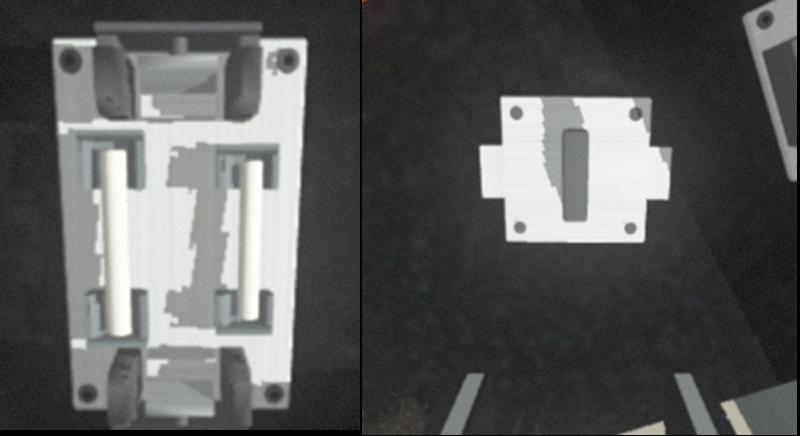

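The pins lie in their rows, long at left (115,152)–(119,335) and short at right (252,160)–(248,320), both inside the stops. The keeper is well seen: plate corners (501,97), (651,98), (645,242), (507,242), and rib (563–588, 129–221). Computing both poses.

```bash
python3 - <<'E'
from h import *
import json
def fit(L,W):
    L=np.array(L,float);W=np.array(W)[:,:2];Lc=L-L.mean(0);Wc=W-W.mean(0)
    return W.mean(0).round(1),np.degrees(np.arctan2((Lc[:,0]*Wc[:,1]-Lc[:,1]*Wc[:,0]).sum(),(Lc*Wc).sum())).round(2),np.linalg.norm(W-np.roll(W,-1,0),axis=1).round(1)
s8=json.load(open("w8.json"));s9=json.load(open("w9.json"))
f8=lambda u,v,z:at("wrist",225+u/2,v/2,z,s8)
print("carrier",fit([(48,-74),(-48,-74),(-48,74),(48,74)],[f8(*p,8) for p in[(52,40),(307,38),(292,408),(73,408)]]))
f9=lambda u,v,z:at("wrist",170+(u-362)/1.45,v/1.45,z,s9)
# image up=tool x, right=tool y (keeper y dir ~250deg)
print("plate",fit([(42,-43),(42,43),(-42,43),(-42,-43)],[f9(*p,5) for p in[(501,97),(651,98),(645,242),(507,242)]]))
print("rib",fit([(25,-7),(25,7),(-25,7),(-25,-7)],[f9(*p,31) for p in[(563,129),(588,129),(586,221),(563,221)]]))
print("tabs",f9(481.5,172,5),f9(669.5,173.5,5))
for n,p,z in(("longtop",(115,152),23),("longbot",(119,335),23)):
    w=f8(*p,z)[:2]-C; print(n,w)
E
```

```text
carrier (array([496.3,  55.1]), np.float64(3.7), array([ 95.4, 146.7,  97.3, 146. ]))
plate (array([492.6, 246. ]), np.float64(158.06), array([84.7, 83.1, 85.6, 83.6]))
rib (array([493.4, 246.1]), np.float64(-20.93), array([13.1, 48.7, 12.8, 48.7]))
tabs [512.4261795  298.29465153   5.        ] [473.33705516 194.02711346   5.        ]
longtop [ 26.7152827  -31.82523739]
longbot [23.37516786 37.73382577]
```

```bash
python3 - <<'E'
from h import *
a=np.radians(249.2);plan([493,246.1,8],[np.cos(a),np.sin(a)])
E
```

```text
shift [ 56.5  -2.4 152.3] roll 0.7 j6 21.0 pos [439.1 263.3 160.3] t 15.65
```

Emit:
drive_tool(
  targets=[
    [0.3, 30, -1, 40, 0.7],
    [0.3, 56.5, -2.4, 80, 0.7],
    [0.3, 56.5, -2.4, 105, 0.7],
    [0.3, 56.5, -2.4, 105, 0.7],
    [0.3, 56.5, -2.4, 105, 0.7],
    [0.3, 56.5, -2.4, 105, 0.7],
  ],
)

```text
clock: 16.25
position: [493.7, 247.6, 57.4]
ee_rot: [0.984, -0.179, 0.001, -0.001]
contact_force: [-0.7, 0.3, 0.1]
gripper_width: 29.7
grasp_force: 0.0
```

```bash
python3 - <<'E'
from h import *
a=np.radians(249.2);plan([493,246.1,7.5],[np.cos(a),np.sin(a)])
E
```

```text
shift [-0.2  1.8 49.9] roll 0.2 j6 26.0 pos [493.7 247.6  57.4] t 16.25
```

Emit:
drive_tool(
  targets=[
    [0.3, -0.2, 1.8, 20, 0],
    [0.3, -0.2, 1.8, 38, 0],
    [0.3, -0.2, 1.8, 46, 0],
    [0.3, -0.2, 1.8, 48, 0],
    [0.3, -0.2, 1.8, 49.5, 0],
    [0.3, -0.2, 1.8, 49.5, 0],
  ],
)

```text
clock: 16.85
position: [492.5, 245.5, 6.9]
ee_rot: [0.984, -0.179, 0.001, -0.001]
contact_force: [0.1, -0.3, 0.4]
gripper_width: 30.4
grasp_force: 0.0
```

Emit:
drive_tool(
  targets=[
    [0.6, 0, 0, 0, 0],
    [1, 0, 0, 0, 0],
    [1, 0, 0, 0, 0],
    [1, 0, 0, 0, 0],
    [1, 0, 0, 0, 0],
  ],
)

```text
clock: 17.35
position: [492.6, 245.4, 6.9]
ee_rot: [0.984, -0.179, 0.001, -0.001]
contact_force: [-1.0, 0.1, 6.1]
gripper_width: 13.3
grasp_force: 60.4
```

```bash
python3 - <<'E'
from h import *
plan(car(0,0,110),[np.sin(A),-np.cos(A)])
E
```

```text
shift [  70.2  176.6 -103.3] roll -24.1 j6 26.0 pos [492.6 245.4   6.9] t 17.35
```

Emit:
drive_tool(
  targets=[
    [1, 0, 0, -15, 0],
    [1, 0, 0, -50, 0],
    [1, 0, 5, -90, 0],
    [1, 15, 40, -104, -5],
    [1, 30, 75, -104, -10],
    [1, 44, 110, -104, -15],
    [1, 57, 143, -104, -20],
    [1, 68, 170, -104, -24.1],
    [1, 70.2, 176.6, -104, -24.1],
    [1, 70.2, 176.6, -104, -24.1],
    [1, 70.2, 176.6, -104, -24.1],
  ],
)

```text
clock: 18.45
position: [495.6, 55.4, 109.9]
ee_rot: [1.0, 0.03, 0.0, -0.0]
contact_force: [-0.9, 0.9, -1.3]
gripper_width: 12.7
grasp_force: 59.4
```

```bash
sed -i 's/495.9,55.3/496.0,55.4/; s/radians(3.45)/radians(3.55)/' h.py; python3 - <<'E'
from h import *
plan(car(0,0,66),[np.sin(A),-np.cos(A)]); s=arm.read_state();print(s["gripper_width"],s["contact_force"])
im=arm.get_image("wrist");cv2.imwrite("pics/w10.png",im)
E
```

```text
shift [ 0.4  0.1 43.9] roll -0.1 j6 68.0 pos [495.6  55.4 109.9] t 18.45
12.719923886424855 [-0.88050955  0.90704458 -1.26423188]
```

Emit:
drive_tool(
  targets=[
    [1, 0.4, 0.1, 15, 0],
    [1, 0.4, 0.1, 30, 0],
    [1, 0.4, 0.1, 41, 0],
    [1, 0.4, 0.1, 44, 0],
    [1, 0.4, 0.1, 44, 0],
    [1, 0.4, 0.1, 44, 0],
  ],
)

```text
clock: 19.1
position: [496.4, 55.3, 66.5]
ee_rot: [1.0, 0.03, 0.0, -0.0]
contact_force: [-1.0, -0.7, -1.6]
gripper_width: 13.4
grasp_force: 59.4
```

```bash
python3 - <<'E'
from h import *
plan(car(0,0,48),[np.sin(A),-np.cos(A)])
E
```

```text
shift [-0.4 -0.1 18.5] roll -0.1 j6 68.0 pos [496.4  55.3  66.5] t 19.1
```

Emit:
drive_tool(
  targets=[
    [1, -0.2, -0.1, 4, 0],
    [1, -0.2, -0.1, 8, 0],
    [1, -0.2, -0.1, 12, 0],
    [1, -0.2, -0.1, 12, 0],
  ],
)

```text
clock: 19.5
position: [495.2, 54.7, 53.4]
ee_rot: [1.0, 0.03, -0.001, 0.0]
contact_force: [-0.4, 0.1, -1.4]
gripper_width: 12.9
grasp_force: 59.4
```

Emit:
drive_tool(
  targets=[
    [1, 0, 0, 2, 0],
    [1, 0, 0, 5, 0],
    [1, 0, 0, 5, 0],
  ],
)

```text
clock: 19.8
position: [495.4, 54.8, 48.6]
ee_rot: [1.0, 0.03, -0.0, 0.0]
contact_force: [-0.6, 0.6, -1.8]
gripper_width: 12.9
grasp_force: 59.4
```

The tabs are inside the posts with no side force. Pressing down in steps.

Emit:
drive_tool(
  targets=[
    [1, 0.4, 0, 2, 0],
    [1, 0.4, 0, 4, 0],
    [1, 0.4, 0, 5, 0],
    [1, 0.4, 0, 5, 0],
  ],
)

```text
clock: 20.2
position: [496.8, 55.1, 44.6]
ee_rot: [1.0, 0.03, 0.001, -0.0]
contact_force: [-0.3, -0.1, 3.7]
gripper_width: 12.8
grasp_force: 60.3
```

Emit:
drive_tool(
  targets=[
    [1, 0, 0, 2, 0],
    [1, 0, 0, 4, 0],
    [1, 0, 0, 5, 0],
    [1, 0, 0, 5, 0],
  ],
)

```text
clock: 20.6
position: [497.4, 55.3, 40.4]
ee_rot: [1.0, 0.031, 0.002, -0.0]
contact_force: [-1.4, 0.0, 8.7]
gripper_width: 13.0
grasp_force: 60.8
```

Emit:
drive_tool(
  targets=[
    [1, 0, 0, 1, 0],
    [1, 0, 0, 2, 0],
    [1, 0, 0, 3, 0],
    [1, 0, 0, 3, 0],
  ],
)

```text
clock: 21.0
position: [496.1, 55.1, 36.0]
ee_rot: [1.0, 0.03, 0.0, -0.0]
contact_force: [0.0, 0.3, -0.6]
gripper_width: 12.9
grasp_force: 59.4
```

Force rose to 8.7 N, then dropped to about zero, so the latches snapped. Now pressing onto the seats.

Emit:
drive_tool(
  targets=[
    [1, 0, 0, 1, 0],
    [1, 0, 0, 2, 0],
    [1, 0, 0, 2, 0],
  ],
)

```text
clock: 21.3
position: [496.0, 55.0, 35.8]
ee_rot: [1.0, 0.03, -0.0, 0.0]
contact_force: [-5.8, 0.6, 16.6]
gripper_width: 13.1
grasp_force: 62.1
```

Emit:
drive_tool(
  targets=[
    [1, 0, 0, 1, 0],
    [1, 0, 0, 1, 0],
    [1, 0, 0, 1, 0],
  ],
)

```text
clock: 21.6
position: [496.0, 55.0, 35.8]
ee_rot: [1.0, 0.031, 0.0, 0.0]
contact_force: [-7.8, 1.2, 23.6]
gripper_width: 12.8
grasp_force: 63.2
```

Emit:
drive_tool(
  targets=[
    [1, -0.4, 0, 0.3, 0],
    [1, -0.4, 0, 0.3, 0],
    [1, -0.4, 0, 0.3, 0],
    [1, -0.4, 0, 0.3, 0],
    [1, -0.4, 0, 0.3, 0],
    [1, -0.4, 0, 0.3, 0],
    [1, -0.4, 0, 0.3, 0],
    [1, -0.4, 0, 0.3, 0],
  ],
)

```text
clock: 22.4
position: [496.0, 55.0, 35.8]
ee_rot: [1.0, 0.031, 0.001, 0.0]
contact_force: [-7.7, 0.5, 25.6]
gripper_width: 12.7
grasp_force: 63.3
```

The push is steady at 25.6 N down, with the keeper at seat height (35.8 − 6.9 ≈ 29 mm). Handing in.

```bash
python3 -c "
from bench import arm
print(arm.job_done())"
```

```text
the job is handed in; nothing more can be done
None
```

Job handed in at about 22 s: both pins lie in their rows, and the keeper is at seat height with the gripper still pressing it down at about 26 N; the latch snap was read from the force (8.7 N, then about zero), not seen in an image.

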